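Make up two watch service kits

ROBOT

A 7-joint arm with a two-finger parallel gripper is mounted at the origin on a cart in front of the work surface, level with it; the furniture and walls round the work are solid. World frame = base frame: x ahead of the robot, y to its left, z up, the work surface at z = 0. Lengths are in m, angles in degrees, forces in N, time in s.
With the tool pointing down it reaches from about 0.425 to 0.875 m from the base axis. Payload 4.7 kg.
Tool frame: the origin (TCP) lies at the very end of the fingers, on their centre line; the grasp point (between the pads) lies 19 mm behind it (env.grasp_offset is the distance from the TCP to the grasp point, in m); z points along the fingers, y is the line along which they close (so a half turn about z gives the same grasp; the last joint's range is limited). The gripper opens to 87 mm and grips with 3 to 60 N. Pads are 19 mm wide; open, the fingers measure 117 mm over their backs; the gripper's body (75 mm by 190 mm) begins 51 mm behind the grasp point.
Start: joints at [-70.124, 18.392, -4.016, 83.108, 1.295, 78.541, -3.26], TCP at [0.212, 0.614, 0.223] pointing down, gripper open.
Joint ranges: [-163.93, 163.93], [-17.29, 119.83], [-79.2, 71.16], [3.27, 140.29], [-89.18, 269.18], [5.43, 117.66], [-154.24, 154.24]. Speed limits (degrees/s): [147.25, 147.25, 180, 180, 180, 180, 180].

INTERFACE

Orientations are given as [roll, pitch, yaw] about the fixed x, y, z axes, in that order (R = Rz(yaw) Ry(pitch) Rx(roll)).
In Python, from cell import env gives the robot as it stands. The module is installed in compiled form; this text tells all that it offers.
- The arm moves only by the tool drive_tool, never from a script. Its argument "moves" is one flat list of numbers, 5 for each row, row after row: the shift along the tool's x, y, z in units of 40 mm (1.0 is 40 mm), then the turn about the tool's z in units of 10 degrees (1.0 is 10 degrees), then the finger opening in mm, from 0 to 87. A call has 1 to 5 rows; each row is the pose to reach, as a shift and turn from the pose commanded when the call began, along the tool's axes at that moment; what a row does not reach only later rows make up. A row lasts 1/8 s, in which the tool goes at most 62.5 mm and 10.7 degrees, less where a joint would pass 70% of its speed; a pose out of reach is approached as far as the arm can. A call with a gripper value outside its range is refused whole. The fingers move at their own pace and stop on an object; "squeeze" is the grip in N (left out, the last holds). Time passes only in rows, so rows that repeat a pose let the fingers close. It gives the time, the measured TCP pose, the force, the opening and the grip force at its end, in the units of the state.
- env.get_obs(): the state, without advancing time (a new reading comes with each control period).
- env.read_camera(name): name is "scene" or "top" or "wrist"; returns (picture, depth): 400x640x3 uint8, red, green, blue; 400x640 float32, m along the optical axis (not along the pixel's ray), 0 where there is no reading.
- env.camera_model(name): a dict with "K" (3x3 intrinsics, pixels), "k1" (the pictures are not rectified: a ray, as slopes to the right and down, at radius r is drawn at 1 + k1 r^2 times it, then the intrinsics apply), "rvec" (rotation vector, rad) and "tvec" (3), from world to camera coordinates, as OpenCV has them; the wrist camera has in their place "tool_from_camera" (4x4, takes a point from camera to tool coordinates, whose origin is the TCP and whose axes are the flange's). Camera axes: x right, y down, z forward; pixel columns grow to the right and rows downward; lengths in m; the calibration is good to about 2 mm. A picture is of the moment at which its call begins: read the wrist's pose just before it. camera_model takes no time and is no camera call.
- env.sign_off(): hands the job in; it is judged then, once.
The state is a dict: "time_s": time; "qpos": joint angles; "joint_velocities": joint speeds; "effort": joint torques, N m; "tool_pos": TCP position; "tool_rot": TCP orientation; "force": force on the tool from outside, world axes, zero at the start; "wrist_torque": the same for the moment, N m; "grip_width": finger opening in m; "grasp_force": force on a finger pad.
Only numpy, scipy, OpenCV 4.12 (cv2) and the standard library are available. Lean on these libraries where they do the work, as an engineer would, in place of code of your own. Each camera call takes 0.05 s, during which the arm holds its last target. There are 200 camera calls.

TASK

Make up two kits from the tools on the bench. Blue tray, the case-opening kit: the case key with the wooden handle lying along the striped middle of the long bay, and the small tin flat on the round spot of the short bay. Yellow tray, the inspection kit: the brass tweezers lying along the striped middle of the long bay, and the eye loupe, wide end up, on the round spot of the short bay; leave the steel tweezers and the large tin where they are.

Things in the scene. Friction and masses are not known exactly. Their poses are not given: they have to be found in the camera images.
- blue_tray: Blue kit tray, fixed, 172 (own x) x 164 (own y) x 10 mm; own x points away from the robot within 0.2 rad. Origin: centre of underside. Floor 4 mm thick, walls 6 mm above it. Long bay (pale stripe) 164 x 76 mm inside, its length along x, centre at x 0, y +40 mm; short bay (pale round spot) 100 x 76 mm inside, its length along x, centre at x 0, y -40 mm. Narrow end pockets stay empty.
- yellow_tray: Yellow kit tray, fixed, 172 (own x) x 164 (own y) x 10 mm; own x points away from the robot within 0.2 rad. Origin: centre of underside. Floor 4 mm thick, walls 6 mm above it. Long bay (pale stripe) 164 x 76 mm inside, its length along x, centre at x 0, y +40 mm; short bay (pale round spot) 100 x 76 mm inside, its length along x, centre at x 0, y -40 mm. Narrow end pockets stay empty.
- wood_key: Case-back key: brown turned wooden handle with a steel head, 132 mm long along its own y, up to 31 mm wide along its own x, 33 mm high (to the fingers a bar 22 mm wide and 25 mm high; grip at mid-length). Origin: centre of its underside. 0.14 kg. It or tweezers on the left lie in front of a lamp shade that hangs from 0.37 m up, at x over 0.52, y 0.13 to 0.34.
- brass_tweezers: Brass (golden) tweezers lying flat on their side, 120 mm long along own y, 11 mm wide along own x, 10 mm high. Origin: centre of the underside. 22 g; grip across at mid-length.
- steel_tweezers: Steel (silver) tweezers of the same shape and size as the brass ones; not wanted, a bystander to leave alone. Origin: centre of the underside.
- eye_loupe: Black eye loupe, a round cup 38 mm in diameter at its wide upper rim, narrower below, 33 mm high, standing wide end up on a pale green bench mat 2 mm thick. Origin: centre of its underside. 30 g; grip just below the rim.
- small_tin: Small round aluminium tin with a glazed lid, 47 mm in diameter, 14 mm high, on the green mat. Origin: centre of its underside. 31 g. To the fingers it behaves like a 40 mm square block with sides along its own x and y: grip along one of those.
- large_tin: Large tin of the same make, 62 mm in diameter, 17 mm high, on the green mat; not wanted, a bystander to leave alone. Origin: centre of its underside.

How it is judged (in metres and radians):
At the end, for the whole second after the job is handed in: Each of the four lies or stands level and at rest in its own bay, centre within 15 mm of the bay's centre along and across, key and tweezers within 0.2 rad of the bay's length (either way round), as the goal assigns them; steel tweezers and large tin within 20 mm of their start (x of wood_key in the frame of blue_tray between -0.015 and 0.015 m and y of wood_key in the frame of blue_tray between 0.025 and 0.055 m and z of wood_key in the frame of blue_tray between 0 and 0.008 m and angle between each of wood_key, small_tin, brass_tweezers, eye_loupe's own z axis and vertical below 0.15 rad and linear speed of each of wood_key, small_tin, brass_tweezers, eye_loupe below 0.02 m/s and angular speed of each of wood_key, small_tin, brass_tweezers, eye_loupe below 0.2 rad/s and angle between the y axis of wood_key and the x axis of blue_tray, either way round below 0.2 rad and x of small_tin in the frame of blue_tray between -0.015 and 0.015 m and y of small_tin in the frame of blue_tray between -0.055 and -0.025 m and z of small_tin in the frame of blue_tray between 0 and 0.008 m and x of brass_tweezers in the frame of yellow_tray between -0.015 and 0.015 m and y of brass_tweezers in the frame of yellow_tray between 0.025 and 0.055 m and z of brass_tweezers in the frame of yellow_tray between 0 and 0.008 m and angle between the y axis of brass_tweezers and the x axis of yellow_tray, either way round below 0.2 rad and x of eye_loupe in the frame of yellow_tray between -0.015 and 0.015 m and y of eye_loupe in the frame of yellow_tray between -0.055 and -0.025 m and z of eye_loupe in the frame of yellow_tray between 0 and 0.008 m and distance of each of steel_tweezers, large_tin from where it was at the start of the episode below 0.02 m); the robot touches nothing.
It fails at once if the steel tweezers, a bystander, are moved more than 20 mm (distance of steel_tweezers from where it was at the start of the episode above 0.02 m).
It fails at once if the large tin, a bystander, is moved more than 20 mm (distance of large_tin from where it was at the start of the episode above 0.02 m).
It also fails if it takes over 96 s, if anything falls off the work surface, if the arm or the gripper's body presses on something with over 40 N, if the wrist force passes 120 N, or if a joint passes its speed limit or range.

## Working session

There is one attempt and no reset: what is moved stays moved. The work goes in short steps, Python scripts to look and compute and a tool call to move; the robot and the scene stay as the last step left them, time stands still between calls to the robot, and variables do not carry over. Pictures are saved under pics/ and viewed, at most 14 in all, crops included, and the job is handed in when it is done.

Besides the shell and the picture viewer there is one more tool, called after "Call:" by a JSON object that holds its "method" and its "body". drive_tool: Moves the arm, as the interface text tells. Its arguments: {"type":"object","properties":{"moves":{"type":"array","items":{"type":"number"}},"squeeze":{"type":"number"}},"required":["moves"]}

```bash
mkdir -p pics; python3 - <<'E'
from cell import env
import cv2,numpy as np
o=env.get_obs();print({k:np.round(v,3).tolist() for k,v in o.items() if k in('time_s','tool_pos','tool_rot','grip_width')},env.grasp_offset)
for n in('top','scene'):
    p,d=env.read_camera(n);cv2.imwrite(f'pics/{n}.png',p[:,:,::-1]);np.savez(f'pics/{n}.npz',p=p,d=d)
    m=env.camera_model(n);print(n,{k:np.round(v,3).tolist() for k,v in m.items()})
print(env.camera_model('wrist'))
E
```

```text
{'time_s': 0.0, 'tool_pos': [0.212, 0.614, 0.221], 'tool_rot': [-179.891, 0.003, 160.931], 'grip_width': 0.087} 0.0187
top {'K': [[388.936, 0.0, 316.299], [0.0, 388.936, 203.208], [0.0, 0.0, 1.0]], 'k1': 0.007, 'rvec': [2.209, -2.155, 0.082], 'tvec': [-0.099, 0.509, 1.051]}
scene {'K': [[415.906, 0.0, 322.952], [0.0, 415.906, 199.394], [0.0, 0.0, 1.0]], 'k1': -0.065, 'rvec': [2.133, -0.775, 0.355], 'tvec': [-0.43, 0.203, 1.143]}
{'K': array([[328.88101831,   0.        , 322.28843832],
       [  0.        , 328.88101831, 200.43044584],
       [  0.        ,   0.        ,   1.        ]]), 'k1': -0.043246682311802856, 'tool_from_camera': array([[ 1.46012310e-03, -9.62543022e-01, -2.71125062e-01,
         7.33469931e-02],
       [ 9.99998529e-01,  1.64932751e-03, -4.69996156e-04,
         2.63691611e-04],
       [ 8.99565545e-04, -2.71123977e-01,  9.62544014e-01,
        -1.61976707e-01],
       [ 0.00000000e+00,  0.00000000e+00,  0.00000000e+00,
         1.00000000e+00]])}
```

View pics/top.png

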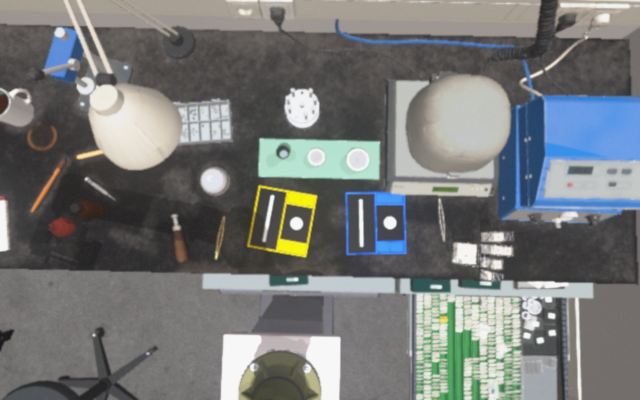

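View pics/scene.png

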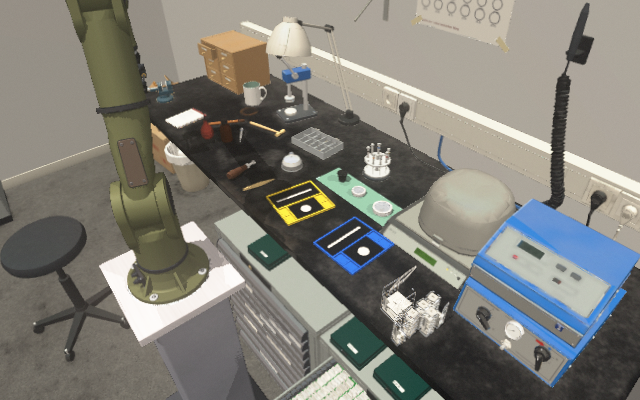

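```bash
cat > h.py <<'E'
from cell import env
import cv2,numpy as np
from scipy.spatial.transform import Rotation as R
def cam(n,o=None):
    m=env.camera_model(n);D=np.array([m['k1'],0,0,0,0])
    if n=='wrist':
        T=np.eye(4);T[:3,:3]=R.from_euler('xyz',o['tool_rot'],degrees=True).as_matrix();T[:3,3]=o['tool_pos'];W=T@m['tool_from_camera']
    else:
        T=np.eye(4);T[:3,:3]=cv2.Rodrigues(np.array(m['rvec'],float))[0];T[:3,3]=m['tvec'];W=np.linalg.inv(T)
    return m['K'],D,W
def px2w(c,uv,z):
    K,D,W=c
    n=cv2.undistortPoints(np.array(uv,float).reshape(-1,1,2),K,D).reshape(-1,2)
    r=np.c_[n,np.ones(len(n))]@W[:3,:3].T
    return W[:3,3]+r*((z-W[2,3])/r[:,2])[:,None]
def cloud(c,d):
    K,D,W=c;h,w=d.shape;u,v=np.meshgrid(np.arange(w),np.arange(h))
    n=cv2.undistortPoints(np.stack([u,v],-1).reshape(-1,1,2).astype(float),K,D).reshape(-1,2)
    P=np.c_[n,np.ones(len(n))]*d.reshape(-1,1)
    return (P@W[:3,:3].T+W[:3,3]).reshape(h,w,3)
def rect(mask,c,z,name):
    "outline of mask pixels on the plane z: centre, long axis yaw, sizes"
    k,l,s,_=cv2.connectedComponentsWithStats(mask.astype(np.uint8),connectivity=8)
    i=1+np.argmax(s[1:,4]);v,u=np.nonzero(l==i)
    p=px2w(c,np.c_[u,v],z)[:,:2]
    (cx,cy),(a,b),t=cv2.minAreaRect((p*1000).astype(np.float32))
    if a<b:t+=90;a,b=b,a
    e=np.linalg.eigh(np.cov(p.T))[1][:,1]
    print(name,'n',len(u),'rect c %.1f %.1f mm size %.1f %.1f yaw %.1f'%(cx,cy,a,b,(t+90)%180-90),'mean',np.round(p.mean(0)*1000,1),'pca yaw %.1f'%((np.degrees(np.arctan2(e[1],e[0]))+90)%180-90))
E
python3 - <<'E'
from h import *
f=np.load('pics/top.npz');p,d=f['p'],f['d'];c=cam('top')
P=cloud(c,d);hs=cv2.cvtColor(p,cv2.COLOR_RGB2HSV).astype(int);H,S,V=hs[...,0],hs[...,1],hs[...,2]
def box(u0,v0,u1,v1):
    m=np.zeros(d.shape,bool);m[v0:v1,u0:u1]=1;return m
rect(box(240,180,325,262)&(H>22)&(H<34)&(S>150)&(V>100),c,.01,'yellow')
rect(box(335,185,415,260)&(H>100)&(H<125)&(S>150)&(V>100),c,.01,'blue')
for n,b in(('ystripe',(255,187,282,250)),('yspot',(288,212,306,234)),('bstripe',(352,194,368,250)),('bspot',(380,212,400,234))):
    rect(box(*b)&(S<60)&(V>170),c,.004,n)
rect(box(205,205,235,270)&(H>10)&(H<30)&(S>90)&(V>70),c,.005,'brass')
rect(box(425,190,450,250)&(V>110),c,.005,'steel')
rect(box(160,205,200,270)&(V>75),c,.015,'key')
rect(box(270,140,296,168)&(V<110),c,.025,'loupe')
rect(box(300,143,332,172)&(S<40)&(V>120),c,.015,'small')
rect(box(338,143,376,176)&(S<40)&(V>120),c,.018,'large')
for n,b in(('lamp',(90,85,182,170)),('dome',(405,75,510,170)),('bell',(198,165,232,198)),('green',(258,138,381,178)),('stool',(280,85,322,128)),('key',(160,205,200,270)),('board',(170,98,234,145))):
    q=P[box(*b)&(d>0)];print(n,'max z',q[:,2].max().round(3),'x/y',np.percentile(q[q[:,2]>.02][:,:2],[1,99],axis=0).round(3).tolist() if (q[:,2]>.02).any() else '')
cv2.imwrite('pics/crop.png',cv2.resize(p[125:275,150:420,::-1],None,fx=2.9,fy=2.9,interpolation=cv2.INTER_CUBIC))
E
```

```text
yellow n 1449 rect c 460.7 7.3 mm size 176.1 168.4 yaw -8.6 mean [458.2  -8.9] pca yaw -7.5
blue n 1190 rect c 462.8 -251.6 mm size 173.9 166.4 yaw 2.2 mean [ 459.4 -269.6] pca yaw 7.1
ystripe n 172 rect c 469.1 46.8 mm size 127.9 11.5 yaw -8.7 mean [473.9  46.1] pca yaw -8.5
yspot n 135 rect c 455.5 -31.6 mm size 33.4 33.3 yaw -88.6 mean [455.3 -31.8] pca yaw -44.6
bstripe n 196 rect c 461.6 -212.2 mm size 130.6 11.1 yaw 0.9 mean [ 459.5 -211.3] pca yaw 1.9
bspot n 130 rect c 464.7 -292.7 mm size 33.4 33.3 yaw -88.6 mean [ 464.1 -291.5] pca yaw 10.7
brass n 143 rect c 416.1 178.7 mm size 108.9 14.9 yaw -5.7 mean [414.8 178.4] pca yaw -8.1
steel n 206 rect c 475.5 -435.3 mm size 120.1 15.8 yaw 5.8 mean [ 475.6 -435. ] pca yaw 6.5
key n 408 rect c 407.4 291.9 mm size 136.1 30.3 yaw 14.6 mean [400.  288.9] pca yaw 12.7
loupe n 53 rect c 656.6 12.0 mm size 33.1 22.6 yaw -71.6 mean [658.2  12.4] pca yaw -69.0
small n 276 rect c 640.3 -82.6 mm size 50.8 50.2 yaw 1.4 mean [641.3 -82.2] pca yaw -54.8
large n 457 rect c 635.6 -198.1 mm size 64.7 63.9 yaw 1.1 mean [ 635.9 -197.5] pca yaw -5.6
lamp max z 0.52 x/y [[0.534, 0.154], [0.774, 0.299]]
dome max z 0.211 x/y [[0.602, -0.59], [0.844, -0.32]]
bell max z 0.064 x/y [[0.534, 0.164], [0.601, 0.23]]
green max z 0.037 x/y [[0.608, -0.226], [0.665, 0.027]]
stool max z 0.111 x/y [[0.724, -0.085], [0.81, 0.001]]
key max z 0.034 x/y [[0.345, 0.262], [0.433, 0.299]]
board max z 0.449 x/y [[0.576, 0.152], [0.79, 0.305]]
```

View pics/crop.png

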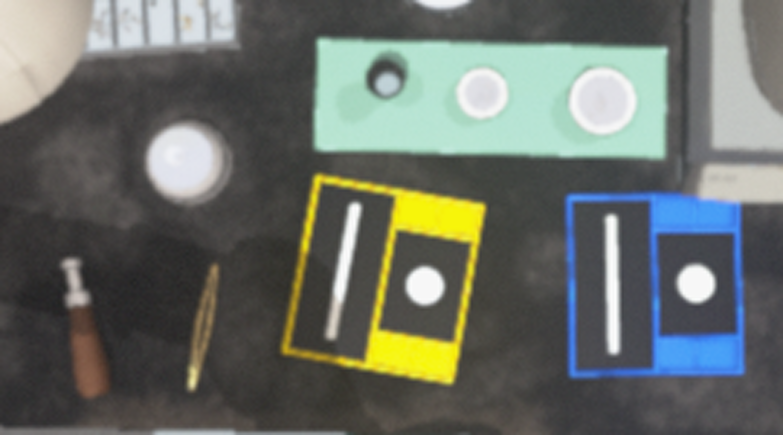

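Call:
{"method": "drive_tool", "body": {"moves": [-1.5,-1.2,0.2,-0.9,87,-3,-2.4,0.4,-1.8,87,-4.4,-3.6,0.6,-2.6,87,-5.8,-4.8,0.8,-3.4,87,-5.8,-4.8,0.8,-3.4,87]}}

```text
time_s: 0.72
tool_pos: [0.37, 0.3544, 0.19]
tool_rot: [-180.0, -0.0, -165.1]
force: [1.0, 0.8, 1.2]
grip_width: 0.0875
grasp_force: 0.0
```

```bash
cat >> h.py <<'E'
def go(x,y,z,yaw):
    "print the row (moves units) from the measured pose to a target"
    o=env.get_obs();p=o['tool_pos'];M=R.from_euler('xyz',o['tool_rot'],degrees=True).as_matrix()
    d=M.T@(np.array([x,y,z])-p)/.04
    a=np.degrees(np.arctan2(M[1,0],M[0,0]));t=-((yaw-a+180)%360-180)/10
    print('t %.2f'%o['time_s'],'at',np.round(p,3),'yaw %.1f'%a,'q7 %.0f'%o['qpos'][6],'w %.3f'%o['grip_width'],'row',np.round(d,2),np.round(t,2))
def look(name):
    o=env.get_obs();p,d=env.read_camera('wrist');cv2.imwrite(f'pics/{name}.png',p[:,:,::-1]);np.savez(f'pics/{name}.npz',p=p,d=d)
    return p,d,cam('wrist',o)
E
python3 -c "
from h import *
go(.407,.292,.15,194.6)"
```

```text
t 0.72 at [0.37  0.354 0.19 ] yaw -165.1 q7 58 w 0.087 row [-0.49 -1.75  1.  ] 0.03
```

Call:
{"method": "drive_tool", "body": {"moves": [-0.5,-1.75,0.6,0,87,-0.5,-1.75,0.6,0,87,-0.5,-1.75,0.6,0,87]}}

```text
time_s: 1.1
tool_pos: [0.4063, 0.2939, 0.1661]
tool_rot: [-180.0, -0.1, -165.2]
force: [-0.3, 1.2, -0.1]
grip_width: 0.0871
grasp_force: 0.0
```

```bash
python3 - <<'E'
from h import *
p,d,c=look('wkey');P=cloud(c,d)
m=(P[...,2]>.008)&(P[...,2]<.06)&(d>0)&(abs(P[...,0]-.407)<.1)&(abs(P[...,1]-.292)<.06)
q=P[m][:,:2]*1000
(cx,cy),(a,b),t=cv2.minAreaRect(q.astype(np.float32));print(cx,cy,a,b,t,len(q),P[m][:,2].max())
rect(m,c,.015,'key')
E
```

```text
409.0613708496094 290.475830078125 131.5355682373047 30.278709411621094 15.488754272460938 2995 0.032597468293311394
key n 2995 rect c 409.1 290.5 mm size 131.7 30.3 yaw 15.4 mean [395.5 287.1] pca yaw 15.5
```

View pics/wkey.png

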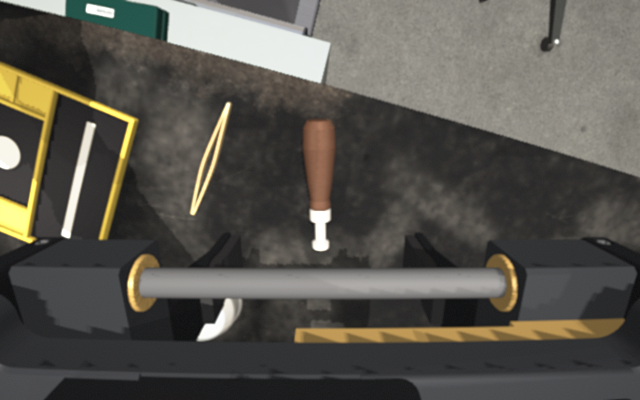

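Call:
{"method": "drive_tool", "body": {"moves": [-0.05,-0.1,1.5,-0.06,70,-0.05,-0.1,3.0,-0.06,60,-0.05,-0.1,3.7,-0.06,60,-0.05,-0.1,4.05,-0.06,60,-0.05,-0.1,4.05,-0.06,60]}}

```text
time_s: 1.78
tool_pos: [0.4086, 0.2925, 0.0045]
tool_rot: [180.0, -0.0, -164.3]
force: [0.2, -0.2, 0.4]
grip_width: 0.0606
grasp_force: 0.0
```

Call:
{"method": "drive_tool", "body": {"moves": [0,0,0,0,10,0,0,0,0,10,0,0,0,0,10,0,0,0,0,10,0,0,0,0,10], "squeeze": 30}}

```text
time_s: 2.4
tool_pos: [0.4094, 0.2913, 0.0048]
tool_rot: [180.0, 0.0, -164.5]
force: [-0.4, 0.4, 0.1]
grip_width: 0.0216
grasp_force: 30.0
```

```bash
python3 - <<'E'
from h import *
go(.409,.2905,.12,195.4)
E
```

```text
t 2.40 at [0.409 0.291 0.005] yaw -164.5 q7 69 w 0.022 row [ 0.01 -0.02 -2.88] 0.01
```

Call:
{"method": "drive_tool", "body": {"moves": [0,0,-1.5,0,10,0,0,-2.9,0,10,0,-1.4,-2.9,0,10,0.1,-2.9,-2.9,0,10,0.2,-4.3,-2.9,0.4,10]}}

```text
time_s: 3.02
tool_pos: [0.4477, 0.1214, 0.1206]
tool_rot: [180.0, 0.0, -168.6]
force: [1.5, 0.8, -1.7]
grip_width: 0.0217
grasp_force: 30.0
```

```bash
python3 - <<'E'
from h import *
go(.47,-.1,.12,181.7)
go(.4615,-.212,.12,181.7)
E
```

```text
t 3.02 at [0.448 0.121 0.121] yaw -168.6 q7 83 w 0.022 row [ 0.55 -5.53  0.01] 0.97
t 3.02 at [0.448 0.121 0.121] yaw -168.6 q7 83 w 0.022 row [ 1.31 -8.24  0.01] 0.97
```

Call:
{"method": "drive_tool", "body": {"moves": [0.1,-1.4,0,0.2,10,0.3,-2.8,0,0.4,10,0.4,-4.2,0,0.6,10,0.6,-5.5,0,0.8,10,0.9,-6.8,0,0.97,10]}}

```text
time_s: 3.65
tool_pos: [0.4665, -0.1519, 0.1204]
tool_rot: [180.0, 0.0, -178.2]
force: [1.1, -0.2, -1.8]
grip_width: 0.0216
grasp_force: 30.0
```

Call:
{"method": "drive_tool", "body": {"moves": [0.1,-1.0,0,0,10,0.1,-1.0,0,0,10,0.1,-1.0,0,0,10]}}

```text
time_s: 4.03
tool_pos: [0.4638, -0.1895, 0.1202]
tool_rot: [179.9, -0.0, -178.2]
force: [0.3, 0.9, -1.3]
grip_width: 0.0216
grasp_force: 30.0
```

```bash
python3 - <<'E'
from h import *
p,d,c=look('wblue')
hs=cv2.cvtColor(p,cv2.COLOR_RGB2HSV).astype(int);H,S,V=hs[...,0],hs[...,1],hs[...,2]
rect((H>100)&(H<125)&(S>150)&(V>100),c,.01,'blue')
go(.4615,-.212,.01,181.7)
E
```

```text
blue n 6535 rect c 444.2 -251.4 mm size 165.4 132.4 yaw -87.7 mean [ 410.2 -284.3] pca yaw -69.6
t 4.08 at [ 0.464 -0.189  0.12 ] yaw -178.1 q7 114 w 0.022 row [ 0.08 -0.58  2.75] 0.02
```

View pics/wblue.png

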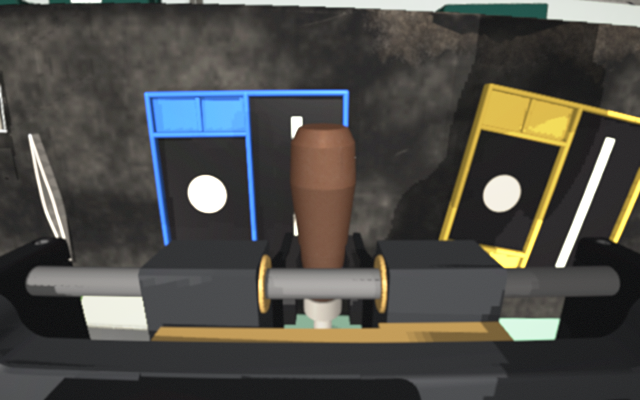

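Call:
{"method": "drive_tool", "body": {"moves": [0.08,-0.56,0.7,0.0,10,0.08,-0.56,1.8,0.0,10,0.08,-0.56,2.4,0.0,10,0.08,-0.56,2.7,0.0,10,0.08,-0.56,2.76,0.0,10]}}

```text
time_s: 4.7
tool_pos: [0.4617, -0.2119, 0.0098]
tool_rot: [180.0, -0.0, -178.1]
force: [0.1, 0.0, -1.7]
grip_width: 0.0214
grasp_force: 30.0
```

```bash
python3 - <<'E'
from h import *
go(.4612,-.2115,.0093,181.7)
print(env.get_obs()['force'])
E
```

```text
t 4.70 at [ 0.462 -0.212  0.01 ] yaw -178.1 q7 123 w 0.021 row [0.01 0.01 0.01] 0.02
[ 0.11685534  0.0158453  -1.65216859]
```

Call:
{"method": "drive_tool", "body": {"moves": [0,0,0.02,0,34,0,0,0.02,0,34,0,0,0.02,0,34,0,0,-1.2,0,34,0,0,-2.7,0,34]}}

```text
time_s: 5.32
tool_pos: [0.4606, -0.2127, 0.1188]
tool_rot: [180.0, -0.1, -178.2]
force: [1.7, 0.4, -0.4]
grip_width: 0.0339
grasp_force: 0.0
```

```bash
python3 - <<'E'
from h import *
go(.645,-.082,.14,180)
E
```

```text
t 5.33 at [ 0.461 -0.213  0.119] yaw -178.2 q7 117 w 0.034 row [-4.71  3.12 -0.54] 0.18
```

Call:
{"method": "drive_tool", "body": {"moves": [-0.6,0.5,-0.8,0.2,60,-1.7,1.3,-1.0,0.2,60,-2.9,2.2,-1.0,0.2,60,-4.1,3.0,-1.0,0.2,60,-5.2,3.9,-1.0,0.2,60]}}

```text
time_s: 5.95
tool_pos: [0.6661, -0.0494, 0.1586]
tool_rot: [-180.0, 0.1, 179.8]
force: [0.9, -0.1, -0.0]
grip_width: 0.0598
grasp_force: 0.0
```

Call:
{"method": "drive_tool", "body": {"moves": [-0.2,0,0,0,60,-0.2,0,0,0,60]}}

```text
time_s: 6.2
tool_pos: [0.6724, -0.051, 0.1579]
tool_rot: [-179.9, -0.0, 179.8]
force: [-0.3, -1.3, 0.0]
grip_width: 0.0602
grasp_force: 0.0
```

```bash
python3 - <<'E'
from h import *
p,d,c=look('wtin');P=cloud(c,d)
for n,x,y,r in(('loupe',.657,.012,.035),('small',.641,-.082,.04)):
  for lo,hi in ((.007,.05),(.011,.05),(.025,.05)):
    m=(P[...,2]>lo)&(P[...,2]<hi)&(d>0)&(np.hypot(P[...,0]-x,P[...,1]-y)<r)
    if m.sum()>20:
        q=(P[m][:,:2]*1000).astype(np.float32);print(n,lo,m.sum(),cv2.minEnclosingCircle(q),cv2.minAreaRect(q),P[m][:,2].max())
go(.641,-.082,.01,180)
E
```

```text
loupe 0.007 1288 ((650.8778686523438, 10.474832534790039), 19.28848648071289) ((650.7495727539062, 10.109103202819824), (38.10588073730469, 37.34897232055664), 8.785576820373535) 0.03664729130452382
loupe 0.011 955 ((650.8778686523438, 10.474832534790039), 19.28848648071289) ((650.7495727539062, 10.109103202819824), (38.10588073730469, 37.34897232055664), 8.785576820373535) 0.03664729130452382
loupe 0.025 612 ((650.8778686523438, 10.474832534790039), 19.28848648071289) ((650.7495727539062, 10.109103202819824), (38.10588073730469, 37.34897232055664), 8.785576820373535) 0.03664729130452382
small 0.007 2011 ((643.2972412109375, -81.8259048461914), 23.584983825683594) ((643.07275390625, -81.74433898925781), (46.29685592651367, 46.61700439453125), 44.938899993896484) 0.018541134943352855
small 0.011 2001 ((643.2988891601562, -81.82659912109375), 23.584674835205078) ((643.219482421875, -81.87633514404297), (45.759708404541016, 46.75044250488281), 89.2865219116211) 0.018541134943352855
t 6.25 at [ 0.672 -0.052  0.158] yaw 179.7 q7 101 w 0.060 row [ 0.76 -0.75  3.71] -0.03
```

View pics/wtin.png

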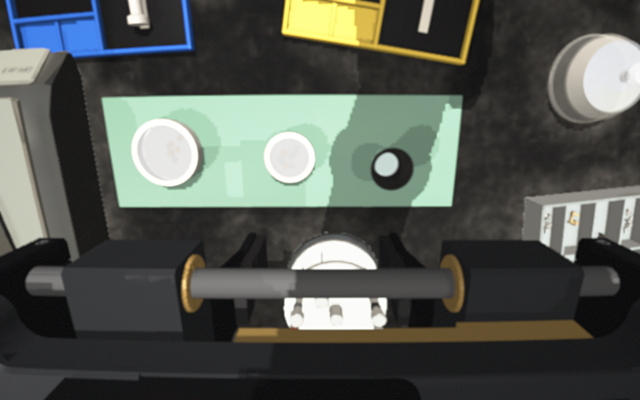

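Call:
{"method": "drive_tool", "body": {"moves": [0.73,-0.75,1.0,0,60,0.73,-0.75,2.4,0,60,0.73,-0.75,3.4,0,60,0.73,-0.75,3.8,0,60,0.73,-0.75,3.8,0,60]}}

```text
time_s: 6.88
tool_pos: [0.6424, -0.0812, 0.0062]
tool_rot: [-180.0, -0.0, 179.8]
force: [1.0, -0.1, 0.3]
grip_width: 0.0603
grasp_force: 0.0
```

Call:
{"method": "drive_tool", "body": {"moves": [0,0,0,0,25,0,0,0,0,25,0,0,0,0,25,0,0,0,0,25,0,0,0,0,25], "squeeze": 15}}

```text
time_s: 7.5
tool_pos: [0.6447, -0.0805, 0.0081]
tool_rot: [-180.0, 0.2, 179.8]
force: [-1.0, -0.3, 6.4]
grip_width: 0.0542
grasp_force: 15.0
```

```bash
python3 - <<'E'
from h import *
go(.6432,-.0818,.006,180)
go(.4615,-.2915,.12,182)
E
```

```text
t 7.50 at [ 0.645 -0.081  0.008] yaw 179.8 q7 107 w 0.054 row [ 0.04 -0.03  0.05] -0.02
t 7.50 at [ 0.645 -0.081  0.008] yaw 179.8 q7 107 w 0.054 row [ 4.55 -5.29 -2.81] -0.22
```

Call:
{"method": "drive_tool", "body": {"moves": [0,0,0,0,62,0,0,0,0,62,0,0,-1,0,62,0,0,-2.4,0.5,62,0,0,-3.4,1.5,62]}}

```text
time_s: 8.12
tool_pos: [0.6434, -0.0804, 0.1443]
tool_rot: [180.0, 0.1, 164.5]
force: [0.5, -0.0, -0.7]
grip_width: 0.062
grasp_force: 0.0
```

```bash
python3 - <<'E'
from h import *
p,d,c=look('wtin2');P=cloud(c,d)
m=(P[...,2]>.011)&(P[...,2]<.05)&(d>0)&(np.hypot(P[...,0]-.643,P[...,1]+.082)<.035)
q=(P[m][:,:2]*1000).astype(np.float32);print(m.sum(),cv2.minEnclosingCircle(q),P[m][:,2].max())
a=np.load('pics/wtin.npz')['p'];
i=cv2.resize(a[115:200,245:335],None,fx=4,fy=4,interpolation=2)
v,u=np.nonzero(m);u0,v0=int(u.mean())-45,int(v.mean())-42
j=cv2.resize(p[max(v0,0):v0+85,u0:u0+90],None,fx=4,fy=4,interpolation=2)
h=min(len(i),len(j));cv2.imwrite('pics/cmp.png',np.hstack([i[:h],j[:h]])[:,:,::-1])
go(.643,-.082,.16,45)
E
```

```text
2038 ((643.9444580078125, -80.65076446533203), 23.822492599487305) 0.017853503714011842
t 8.18 at [ 0.646 -0.081  0.15 ] yaw 164.2 q7 89 w 0.062 row [ 0.07 -0.05 -0.26] 11.92
```

View pics/cmp.png

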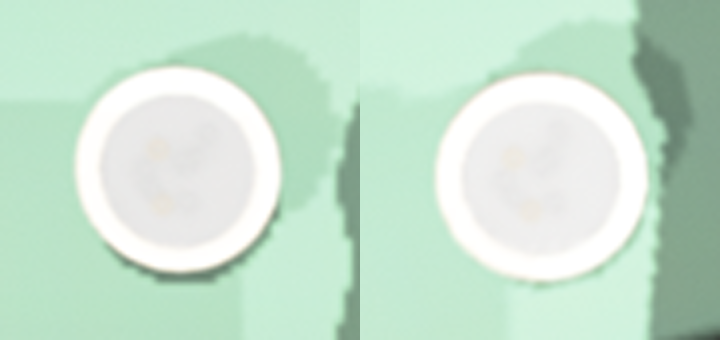

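Call:
{"method": "drive_tool", "body": {"moves": [0,0,0,1,62,0,0,0,2,62,0,0,0,3,62,0,0,0,4,62,0,0,0,5,62]}}

```text
time_s: 8.8
tool_pos: [0.6427, -0.08, 0.1414]
tool_rot: [-180.0, -0.0, 114.6]
force: [0.0, 0.0, -0.0]
grip_width: 0.0618
grasp_force: 0.0
```

Call:
{"method": "drive_tool", "body": {"moves": [0,0,0,1,62,0,0,0,2,62,0,0,0,3,62,0,0,0,4,62,0,0,0,5,62]}}

```text
time_s: 9.43
tool_pos: [0.6427, -0.08, 0.1415]
tool_rot: [-179.9, 0.0, 64.5]
force: [0.3, 1.2, 0.8]
grip_width: 0.062
grasp_force: 0.0
```

Call:
{"method": "drive_tool", "body": {"moves": [0,0,0,1,62,0,0,0,1.9,62,0,0,0,1.9,62]}}

```text
time_s: 9.8
tool_pos: [0.6428, -0.08, 0.1414]
tool_rot: [-180.0, 0.1, 46.0]
force: [0.1, 1.5, 0.9]
grip_width: 0.0621
grasp_force: 0.0
```

```bash
python3 - <<'E'
from h import *
go(.6437,-.081,.007,45)
E
```

```text
t 9.80 at [ 0.643 -0.08   0.141] yaw 46.0 q7 -20 w 0.062 row [0.   0.04 3.36] 0.1
```

Call:
{"method": "drive_tool", "body": {"moves": [0,0.04,1.2,0.1,62,0,0.04,2.4,0.1,62,0,0.04,3.1,0.1,62,0,0.04,3.33,0.1,62,0,0.04,3.33,0.1,62]}}

```text
time_s: 10.42
tool_pos: [0.6443, -0.0815, 0.0091]
tool_rot: [-180.0, 0.0, 44.9]
force: [0.7, -0.9, 1.0]
grip_width: 0.0624
grasp_force: 0.0
```

Call:
{"method": "drive_tool", "body": {"moves": [0,0,0,0,25,0,0,0,0,25,0,0,0,0,25,0,0,0,0,25,0,0,0,0,25], "squeeze": 15}}

```text
time_s: 11.05
tool_pos: [0.6448, -0.0813, 0.0098]
tool_rot: [180.0, -0.1, 44.8]
force: [-0.4, 0.8, 5.5]
grip_width: 0.0416
grasp_force: 14.3
```

Call:
{"method": "drive_tool", "body": {"moves": [0,0,-1,0,25,0,0,-2.4,0,25,-1.3,0.1,-2.8,0.9,25,-2.7,0.2,-2.8,1.8,25,-4.1,0.3,-2.8,2.7,25]}}

```text
time_s: 11.68
tool_pos: [0.5353, -0.2067, 0.121]
tool_rot: [180.0, -0.0, 17.6]
force: [0.2, -1.2, -0.0]
grip_width: 0.0418
grasp_force: 14.3
```

```bash
python3 - <<'E'
from h import *
go(.464,-.2915,.122,2)
P=cloud(cam('top'),np.load('pics/top.npz')['d'])
q=P[180:205,385:495];print('balance front',np.percentile(q[q[...,2]>.02],[2,50,98],axis=0).round(3))
E
```

```text
t 11.68 at [ 0.535 -0.207  0.121] yaw 17.6 q7 -33 w 0.042 row [-2.34  1.48 -0.03] 1.56
balance front [[ 0.543 -0.563  0.021]
 [ 0.562 -0.426  0.037]
 [ 0.581 -0.276  0.049]]
```

Call:
{"method": "drive_tool", "body": {"moves": [-1.2,0.7,0,0.8,25,-2.34,1.48,0,1.56,25,-2.34,1.48,1.2,1.56,25,-2.34,1.48,2.3,1.56,25,-2.34,1.48,2.5,1.56,25]}}

```text
time_s: 12.3
tool_pos: [0.4631, -0.2894, 0.0184]
tool_rot: [-179.9, 0.3, 2.2]
force: [-1.0, -0.2, -0.4]
grip_width: 0.0414
grasp_force: 14.3
```

```bash
python3 - <<'E'
from h import *
go(.464,-.2915,.0125,2);print(env.get_obs()['force'])
E
```

```text
t 12.30 at [ 0.463 -0.289  0.018] yaw 2.2 q7 -34 w 0.041 row [0.02 0.05 0.15] 0.02
[-0.95268421 -0.21656053 -0.40728524]
```

Call:
{"method": "drive_tool", "body": {"moves": [0.02,0.02,0.12,0,25,0.02,0.02,0.14,0,25,0.02,0.02,0.14,0,50,0.02,0.02,0.14,0,50,0.02,0.02,0.14,0,50]}}

```text
time_s: 12.92
tool_pos: [0.4666, -0.2913, 0.0157]
tool_rot: [180.0, -0.0, 2.2]
force: [-0.2, 0.1, -0.4]
grip_width: 0.0497
grasp_force: 0.0
```

```bash
python3 - <<'E'
from h import *
go(.648,.0104,.15,0)
E
```

```text
t 12.93 at [ 0.467 -0.291  0.016] yaw 2.2 q7 -34 w 0.050 row [ 4.83 -7.36 -3.35] 0.22
```

Call:
{"method": "drive_tool", "body": {"moves": [0,0,-1.0,0,55,0,0,-2.4,0,55,0.5,-1.2,-3.3,0.2,55,1.2,-2.5,-3.3,0.2,55,1.9,-3.8,-3.3,0.2,55]}}

```text
time_s: 13.55
tool_pos: [0.5374, -0.1346, 0.1484]
tool_rot: [-179.9, -0.1, 0.2]
force: [0.2, 0.4, 0.4]
grip_width: 0.0554
grasp_force: 0.0
```

Call:
{"method": "drive_tool", "body": {"moves": [0.7,-1.1,0,0,55,1.5,-2.2,0,0,55,2.2,-3.3,0,0,55,2.9,-3.5,0,0,55,2.9,-3.5,0,0,55]}}

```text
time_s: 14.18
tool_pos: [0.653, 0.0056, 0.1468]
tool_rot: [179.9, 0.0, 0.4]
force: [-0.2, -0.6, -0.0]
grip_width: 0.0551
grasp_force: 0.0
```

```bash
python3 - <<'E'
from h import *
p,d,c=look('wloupe');P=cloud(c,d)
m=(P[...,2]>.025)&(P[...,2]<.05)&(d>0)&(np.hypot(P[...,0]-.651,P[...,1]-.0104)<.03)
if m.sum()>20:
  q=(P[m][:,:2]*1000).astype(np.float32);print(m.sum(),cv2.minEnclosingCircle(q))
go(.6508,.0104,.008,0)
t,d=env.read_camera('top');np.savez('pics/top2.npz',p=t,d=d);P=cloud(cam('top'),d)
m=(P[...,2]>.012)&(P[...,2]<.05)&(d>0)&(np.hypot(P[...,0]-.464,P[...,1]+.29)<.04)
q=(P[m][:,:2]*1000).astype(np.float32);print('tin',m.sum(),cv2.minEnclosingCircle(q),np.percentile(P[m][:,2],[5,50,95]))
m=(P[...,2]>.014)&(P[...,2]<.06)&(d>0)&(np.hypot(P[...,0]-.464,P[...,1]+.21)<.09)&(P[...,1]>-.245)
q=(P[m][:,:2]*1000).astype(np.float32);print('key',m.sum(),cv2.minAreaRect(q))
E
```

```text
636 ((650.9493408203125, 9.79771900177002), 19.28292465209961)
t 14.22 at [0.652 0.004 0.147] yaw 0.3 q7 -73 w 0.055 row [-0.02 -0.17  3.47] 0.03
tin 232 ((464.195068359375, -283.8818664550781), 31.431259155273438) [0.01376595 0.01671908 0.0201178 ]
key 374 ((458.7607421875, -212.9100799560547), (128.9113006591797, 27.636018753051758), 0.7489882707595825)
```

Call:
{"method": "drive_tool", "body": {"moves": [-0.02,-0.14,1.2,0,55,-0.02,-0.14,2.4,0,55,-0.02,-0.14,3.1,0,55,-0.02,-0.14,3.42,0,55,-0.02,-0.14,3.42,0,55]}}

```text
time_s: 14.9
tool_pos: [0.6504, 0.0089, 0.0108]
tool_rot: [-180.0, 0.0, 0.2]
force: [0.0, 0.3, 1.0]
grip_width: 0.0552
grasp_force: 0.0
```

Call:
{"method": "drive_tool", "body": {"moves": [0,0,0,0,20,0,0,0,0,20,0,0,0,0,20,0,0,0,0,20,0,0,0,0,20], "squeeze": 10}}

```text
time_s: 15.52
tool_pos: [0.6517, 0.0097, 0.0114]
tool_rot: [-180.0, -0.1, 0.2]
force: [0.0, -0.5, 4.7]
grip_width: 0.0362
grasp_force: 10.0
```

```bash
python3 - <<'E'
from h import *
go(.455,-.0322,.13,-8.6);print(env.get_obs()['force'])
E
```

```text
t 15.53 at [0.652 0.01  0.011] yaw 0.2 q7 -69 w 0.036 row [-4.92  1.03 -2.97] 0.88
[ 0.04901965 -0.50202881  4.685396  ]
```

Call:
{"method": "drive_tool", "body": {"moves": [0,0,-1,0,20,0,0,-2.3,0,20,-1.2,0.2,-3,0.2,20,-2.5,0.5,-3,0.4,20,-3.7,0.8,-3,0.88,20]}}

```text
time_s: 16.15
tool_pos: [0.5014, -0.0239, 0.1298]
tool_rot: [179.9, 0.1, -8.7]
force: [-0.6, -0.3, 1.9]
grip_width: 0.0358
grasp_force: 10.0
```

Call:
{"method": "drive_tool", "body": {"moves": [-1.0,0.1,0,0,20,-1.2,0.1,0,0,20,-1.2,0.1,0,0,20]}}

```text
time_s: 16.52
tool_pos: [0.4541, -0.0188, 0.1303]
tool_rot: [-179.8, 0.0, -8.5]
force: [0.6, 0.5, 0.5]
grip_width: 0.0361
grasp_force: 10.0
```

```bash
python3 - <<'E'
from h import *
go(.455,-.032,.0145,-8.6)
E
```

```text
t 16.52 at [ 0.454 -0.019  0.13 ] yaw -8.5 q7 -106 w 0.036 row [0.07 0.34 2.89] 0.01
```

Call:
{"method": "drive_tool", "body": {"moves": [0.07,0.34,1.2,0,20,0.07,0.34,2.3,0,20,0.07,0.34,2.8,0,20,0.07,0.34,2.87,0,20,0.07,0.34,2.87,0,20]}}

```text
time_s: 17.15
tool_pos: [0.4566, -0.0345, 0.0162]
tool_rot: [179.9, -0.1, -8.6]
force: [1.0, -0.7, 0.9]
grip_width: 0.0361
grasp_force: 10.0
```

```bash
python3 - <<'E'
from h import *
go(.455,-.032,.0140,-8.6);print(env.get_obs()['force'])
E
```

```text
t 17.15 at [ 0.457 -0.034  0.016] yaw -8.6 q7 -81 w 0.036 row [-0.05 -0.06  0.06] 0.0
[ 0.95184847 -0.65589275  0.89542845]
```

Call:
{"method": "drive_tool", "body": {"moves": [-0.03,-0.02,0.05,0,20,-0.03,-0.02,0.05,0,46,-0.03,-0.02,0.05,0,46,-0.03,-0.02,-0.8,0,46,-0.03,-0.02,-2.5,0,46]}}

```text
time_s: 17.77
tool_pos: [0.4529, -0.032, 0.1056]
tool_rot: [179.7, 0.3, -8.5]
force: [1.0, 3.4, 1.5]
grip_width: 0.0461
grasp_force: 0.0
```

```bash
python3 - <<'E'
from h import *
f=np.load('pics/wkey.npz');p,d=f['p'],f['d']
o=dict(tool_pos=[.4063,.2939,.1661],tool_rot=[-180,-.1,-165.2]);c=cam('wrist',o)
hs=cv2.cvtColor(p,cv2.COLOR_RGB2HSV).astype(int);H,S,V=hs[...,0],hs[...,1],hs[...,2]
m=np.zeros(H.shape,bool);m[90:225,180:240]=1
rect(m&(H>10)&(H<30)&(S>70)&(V>80),c,.005,'brass')
go(.417,.178,.15,-7)
E
```

```text
brass n 1080 rect c 410.3 179.0 mm size 122.7 15.8 yaw -7.8 mean [408.6 179.5] pca yaw -8.2
t 17.77 at [ 0.453 -0.032  0.106] yaw -8.5 q7 -101 w 0.046 row [-1.67 -5.05 -1.13] -0.15
```

Call:
{"method": "drive_tool", "body": {"moves": [0,-0.9,-0.8,0,46,-0.4,-2.0,-0.9,0,40,-0.9,-3.2,-0.9,0,40,-1.4,-4.3,-0.9,0,40,-1.84,-5.06,-0.9,0,40]}}

```text
time_s: 18.4
tool_pos: [0.4108, 0.1817, 0.1425]
tool_rot: [-179.8, 0.1, -8.4]
force: [0.9, 0.3, 0.9]
grip_width: 0.0401
grasp_force: 0.0
```

Call:
{"method": "drive_tool", "body": {"moves": [0,0,0,0,40,0,0,0,0,40]}}

```text
time_s: 18.65
tool_pos: [0.4118, 0.1788, 0.1423]
tool_rot: [-179.9, 0.1, -8.5]
force: [-0.1, 0.1, 0.2]
grip_width: 0.0399
grasp_force: 0.0
```

```bash
python3 - <<'E'
from h import *
p,d,c=look('wbrass')
hs=cv2.cvtColor(p,cv2.COLOR_RGB2HSV).astype(int);H,S,V=hs[...,0],hs[...,1],hs[...,2]
m=px2w(c,np.stack(np.meshgrid(np.arange(640),np.arange(400)),-1).reshape(-1,2),.005).reshape(400,640,3)
b=(abs(m[...,0]-.41)<.09)&(abs(m[...,1]-.179)<.035)
rect(b&(H>10)&(H<30)&(S>70)&(V>80),c,.005,'brass')
go(.4103,.179,.004,-8)
E
```

```text
brass n 175 rect c 446.3 173.8 mm size 52.8 13.0 yaw -8.4 mean [448.1 174. ] pca yaw -10.6
t 18.70 at [0.412 0.178 0.142] yaw -8.6 q7 -130 w 0.040 row [-0.04 -0.    3.46] -0.06
```

View pics/wbrass.png

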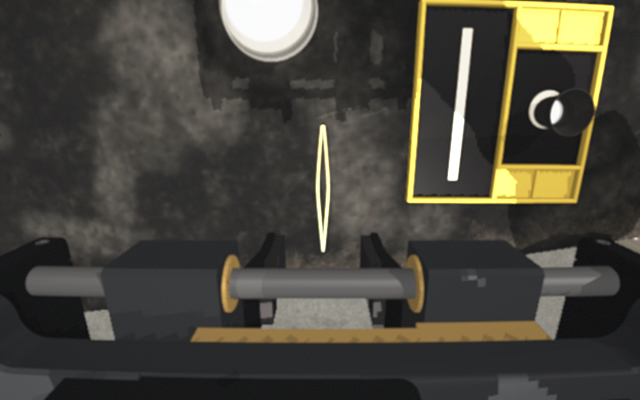

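```bash
python3 - <<'E'
from h import *
d=np.load('pics/wbrass.npz')['d'];o=env.get_obs();c=cam('wrist',o);P=cloud(c,d)
t=px2w(c,[[322,125],[323,251]],.004);print(t.round(4),t.mean(0).round(4))
s=px2w(c,[[467,29],[453,180]],.004);print('stripe',s.round(4),s.mean(0).round(4),np.degrees(np.arctan2(*(s[0]-s[1])[[1,0]])))
k=px2w(c,[[422,1],[613,8],[577,201],[409,201]],.01);print('tray',k.round(4).tolist(),k.mean(0).round(4))
m=(P[...,2]>.028)&(P[...,2]<.06)&(d>0)&(np.hypot(P[...,0]-.455,P[...,1]+.032)<.04)
print(m.sum(),cv2.minEnclosingCircle((P[m][:,:2]*1000).astype(np.float32)),np.percentile(P[m][:,2],[5,50,95]))
E
```

```text
[[0.4717 0.1697 0.004 ]
 [0.3508 0.1868 0.004 ]] [0.4112 0.1783 0.004 ]
stripe [[0.5328 0.0371 0.004 ]
 [0.4041 0.0556 0.004 ]] [0.4684 0.0464 0.004 ] -8.140915956132456
tray [[0.5578, 0.0752, 0.01], [0.5337, -0.0856, 0.01], [0.3677, -0.0611, 0.01], [0.3917, 0.0997, 0.01]] [0.4627 0.007  0.01  ]
926 ((455.04541015625, -31.935073852539062), 19.72574806213379) [0.02861731 0.03398953 0.03739213]
```

Call:
{"method": "drive_tool", "body": {"moves": [-0.02,0,1.2,-0.05,40,-0.02,0,2.4,-0.05,36,-0.02,0,3.2,-0.05,36,-0.02,0,3.46,-0.05,36,-0.02,0,3.46,-0.05,36]}}

```text
time_s: 19.32
tool_pos: [0.411, 0.1791, 0.004]
tool_rot: [-180.0, 0.1, -8.1]
force: [-0.0, 1.1, 0.5]
grip_width: 0.0359
grasp_force: 0.0
```

Call:
{"method": "drive_tool", "body": {"moves": [0,0,0,0,0,0,0,0,0,0,0,0,0,0,0,0,0,0,0,0,0,0,0,0,0], "squeeze": 8}}

```text
time_s: 19.95
tool_pos: [0.4108, 0.1803, 0.0042]
tool_rot: [-179.9, 0.1, -8.0]
force: [-0.8, -1.0, 5.8]
grip_width: 0.0106
grasp_force: 8.0
```

```bash
python3 - <<'E'
from h import *
go(.4685,.0464,.08,-8.3);print(env.get_obs()['force'])
E
```

```text
t 19.95 at [0.411 0.18  0.004] yaw -8.0 q7 -114 w 0.011 row [ 1.89  3.11 -1.9 ] 0.03
[-0.76185425 -0.96354379  5.80495794]
```

Call:
{"method": "drive_tool", "body": {"moves": [0,0,-1,0,0,0,0,-2.1,0,0,0.8,1.2,-2.1,0,0,1.6,2.4,-2.1,0,0,1.88,3.11,-2.1,0,0]}}

```text
time_s: 20.58
tool_pos: [0.469, 0.0432, 0.0879]
tool_rot: [-179.9, -0.0, -8.1]
force: [-0.1, 0.5, -0.2]
grip_width: 0.0104
grasp_force: 8.0
```

Call:
{"method": "drive_tool", "body": {"moves": [0,0,0,0,0,0,0,1,0,0,0,0,1.5,0,0,0,0,1.5,0,0]}}

```text
time_s: 21.08
tool_pos: [0.4659, 0.0466, 0.026]
tool_rot: [179.9, 0.3, -7.9]
force: [-0.0, -0.6, -0.1]
grip_width: 0.011
grasp_force: 8.0
```

```bash
python3 - <<'E'
from h import *
go(.468,.0466,.0085,-8.3)
E
```

```text
t 21.07 at [0.466 0.047 0.026] yaw -7.9 q7 -93 w 0.011 row [ 0.05 -0.01  0.44] 0.04
```

Call:
{"method": "drive_tool", "body": {"moves": [0.04,0,0.3,0,0,0.04,0,0.42,0,0,0.04,0,0.42,0,0]}}

```text
time_s: 21.45
tool_pos: [0.4694, 0.0464, 0.0111]
tool_rot: [-179.9, 0.1, -7.9]
force: [-0.5, -0.7, -0.5]
grip_width: 0.0106
grasp_force: 8.0
```

Call:
{"method": "drive_tool", "body": {"moves": [0,0,0,0,24,0,0,0,0,24,0,0,-0.8,0,24,0,0,-2,0,24,0,0.8,-3,0,24]}}

```text
time_s: 22.08
tool_pos: [0.4658, 0.0153, 0.1323]
tool_rot: [-180.0, -0.0, -7.8]
force: [0.5, 1.7, 1.1]
grip_width: 0.0241
grasp_force: 0.0
```

Call:
{"method": "drive_tool", "body": {"moves": [0,-1.4,-0.5,0,24,0,-2.8,-0.5,0,24,0,-4.2,-0.5,0,24,0,-4.2,-0.5,0,24,0,-4.2,-0.5,0,24]}}

```text
time_s: 22.7
tool_pos: [0.4883, 0.1796, 0.1507]
tool_rot: [180.0, 0.1, -8.0]
force: [1.0, -0.4, -0.7]
grip_width: 0.0241
grasp_force: 0.0
```

```bash
python3 - <<'E'
from h import *
p,d,c=look('wend')
t,dt=env.read_camera('top');np.savez('pics/top3.npz',p=t,d=dt)
a=cv2.resize(t[125:275,230:460,::-1],(736,480));cv2.imwrite('pics/end.png',a)
P=cloud(cam('top'),dt)
def circ(n,x,y,r,lo):
    m=(P[...,2]>lo)&(P[...,2]<.06)&(dt>0)&(np.hypot(P[...,0]-x,P[...,1]-y)<r);print(n,m.sum(),cv2.minEnclosingCircle((P[m][:,:2]*1000).astype(np.float32)))
circ('tin',.464,-.2915,.03,.014);circ('loupe',.455,-.032,.03,.028);circ('large',.636,-.198,.045,.014)
hs=cv2.cvtColor(t,cv2.COLOR_RGB2HSV).astype(int);H,S,V=hs[...,0],hs[...,1],hs[...,2]
m=np.zeros(V.shape,bool);m[190:250,425:450]=1;rect(m&(V>110),cam('top'),.005,'steel')
print(env.get_obs()['tool_pos'])
E
```

```text
tin 215 ((464.81585693359375, -292.68603515625), 23.794883728027344)
loupe 53 ((452.346923828125, -32.48881912231445), 18.874757766723633)
large 378 ((634.63671875, -198.3697052001953), 31.416383743286133)
steel n 207 rect c 475.5 -435.3 mm size 120.1 15.8 yaw 5.8 mean [ 475.8 -435. ] pca yaw 6.5
[0.48844653 0.17875944 0.15090326]
```

View pics/end.png

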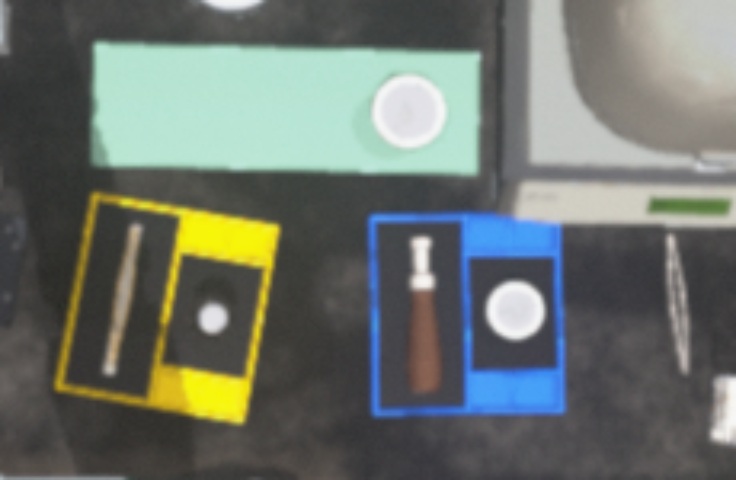

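View pics/wend.png

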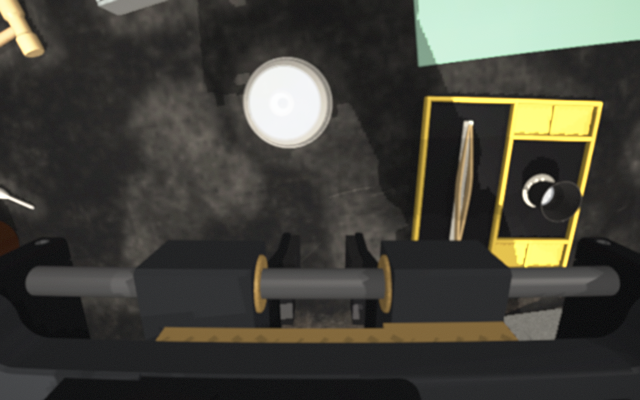

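The end pictures show all four items in their bays. The tweezers lie on the stripe (crop 108–138, 225–375), the loupe and the small tin are on their spots, and the key is along its stripe. The steel tweezers and large tin have not moved.

```bash
python3 -c "
from cell import env
print(env.sign_off())"
```

```text
the job is handed in; nothing more can be done
None
```

I placed both kits and handed the job in at about 23 s. The last camera check showed all four items in their bays and the steel tweezers and large tin unmoved, but the hand-in returned no verdict.

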